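# Stand the toppled card stands back on their feet

### The job

Both card stands on the canteen table, the menu stand and the cake card stand, have been knocked onto their backs. With your fingertips gently push the raised wooden foot of each one over, so that it tips up and stands on its foot again about where it lay. Do not pinch, lift or drag the stands, and leave the shakers, mug, tumbler and sugar pourer as they are.

Things in the scene. Friction and masses are not known exactly. Their poses are not given: they have to be found in the camera images.
- menu_stand: Menu stand, 0.2 to 0.3 kg: dark wooden foot (90 mm front to back, 120 wide, 22 thick); along its rear edge a clear panel with a red card (110 wide, 150 long, 4 mm thick) leaning back 10 degrees. Origin: centre of the foot's underside. Axes: z away from the underside (up when it stands), -x to the front edge (toe), y along the width. Its z axis leans to the side on which the panel lies.
- menu_stand_heel (a point): Middle of the menu stand's heel, the lower rear edge of the foot (body x = +45 mm), axes as the body's. At the start the panel lies flat on the table, card up, and the foot stands on this edge, 92 mm high, leaning 10 degrees away from the panel. The heel stays on the table as the stand tips about it.
- menu_stand_toe (a point): Middle of the upper front edge of the menu stand's foot (body x = -45, z = 22 mm), at the start its highest edge. The foot's upper face below it looks to the panel: pushed near this edge, away from the panel, with about 1 N, the stand tips about its heel and after some 35 degrees overbalances and drops onto its foot; pushed low down it slides.
- cake_stand: Cake card stand, 0.2 to 0.3 kg, made like the menu stand but wider and lower: dark wooden foot 80 mm front to back, 150 wide, 20 thick; clear panel with a green card, 148 wide, 105 long, 4 mm thick, leaning back 10 degrees. Origin: centre of the foot's underside; axes as the menu stand's. It too lies on its back at the start.
- cake_stand_heel (a point): Middle of the cake card stand's heel, the lower rear edge of the foot (body x = +40 mm), about which it tips. At the start the foot stands on this edge, 82 mm high, leaning 10 degrees away from the panel.
- cake_stand_toe (a point): Middle of the upper front edge of the cake card stand's foot (body x = -40, z = 20 mm), at the start its highest edge. Pushed near it, away from the panel, the stand tips and overbalances after some 25 degrees.
- salt: Glass salt shaker with steel cap, 42 mm across, 78 mm tall, in the middle, beyond the stands' feet. Origin: centre of its base, z up. Leave alone.
- pepper: Glass pepper shaker with steel cap, 42 mm across, 78 mm tall, in the middle, beyond the stands' feet. Origin: centre of its base, z up. Leave alone.
- mug: White mug, 80 mm across, 92 mm tall, handle towards its +y, to the left, beyond the stands' feet. Origin: centre of its base, z up. Leave alone. Left of it stands a fixed white wire dish basket, 420 x 270 mm, up to 165 mm tall.
- tumbler: Clear tumbler, 72 mm across at the rim, 110 mm tall, to the right, beyond the stands' feet. Origin: centre of its base, z up. Leave alone. Right of it lies a fixed wooden tray, 420 x 300 mm, with small things on it, up to 35 mm high.
- sugar: Glass sugar pourer with steel top, 76 mm across, 158 mm tall, beyond the stands at the back of the table. Origin: centre of its base, z up. Leave alone. Beyond it, along the far edge of the table, stand a fixed steel napkin dispenser (115 mm tall) and a cutlery box (190 mm tall).

How it is judged:
At the end, for the whole second after the job is handed in: Both stands stand at rest, flat on their feet (within 0.06 rad, heel on the table), each heel within 60 mm of where it lay; salt, pepper, mug, tumbler and sugar are upright and within 20 mm of their places (angle between each of menu_stand, cake_stand's own z axis and vertical below 0.06 rad and height (world z) of each of menu_stand_heel, cake_stand_heel below 0.006 m and distance of each of menu_stand_heel, cake_stand_heel from where it was at the start of the episode below 0.06 m and linear speed of each of menu_stand, cake_stand below 0.01 m/s and angular speed of each of menu_stand, cake_stand below 0.1 rad/s and distance of each of salt, pepper, mug, tumbler, sugar from where it was at the start of the episode below 0.02 m and angle between each of salt, pepper, mug, tumbler, sugar's own z axis and vertical below 0.1 rad); the robot touches nothing.
It fails at once if a card stand is lifted off the table (its heel more than 20 mm up) (height (world z) of any of menu_stand_heel, cake_stand_heel above 0.02 m).
It fails at once if a card stand is dragged or shoved away (its heel more than 80 mm from its place) (distance of any of menu_stand_heel, cake_stand_heel from where it was at the start of the episode above 0.08 m).
It fails at once if a card stand is pinched or pushed hard (more than 25 N from the fingers) (contact force between the fingers and menu_stand above 25 N or contact force between the fingers and cake_stand above 25 N).
It fails at once if the salt, pepper, mug, tumbler or sugar is knocked over or moved more than 30 mm (distance of any of salt, pepper, mug, tumbler, sugar from where it was at the start of the episode above 0.03 m or angle between any of salt, pepper, mug, tumbler, sugar's own z axis and vertical above 0.5 rad).
It also fails if it takes over 50 s, if anything falls off the work surface, if the arm or the gripper's body presses on something with over 40 N, if the wrist force passes 120 N, or if a joint passes its speed limit or range.

### The arm

A 7-joint arm with a two-finger parallel gripper is mounted at the origin on the work surface. World frame = base frame: x ahead of the robot, y to its left, z up, the work surface at z = 0. Lengths are in m, angles in rad, forces in N, time in s.
With the tool pointing down it reaches from about 0.35 to 0.9 m from the base axis. Payload 8.1 kg.
Tool frame: the origin (TCP) lies midway between the tips of the shut fingers; the grasp point (between the pads) lies arm.tcp_to_grasp behind it (arm.tcp_to_grasp is the distance from the TCP to the grasp point, in m); z points along the fingers, y is the line along which they close (so a half turn about z gives the same grasp; the last joint's range is limited). The gripper opens to 92 mm and grips with 3 to 60 N. Pads are 19 mm wide; open, the fingers measure 130 mm over their backs; the gripper's body (75 mm by 190 mm) begins 47 mm behind the grasp point.
Start: joints at [1.18, 0.434, 0.025, 1.573, -0.012, 1.134, -0.075], TCP at [0.177, -0.599, 0.227] pointing down, gripper open.
Joint ranges: [-2.62, 2.62], [-0.44, 2.09], [-1.27, 1.32], [0.08, 2.57], [-1.32, 4.46], [0.12, 2], [-2.74, 2.74]. Speed limits (rad/s): [2.22, 2.22, 3.01, 3.01, 3.14, 3.14, 3.14].

### API

Orientations are given as a rotation vector (axis times angle).
In Python, from cell import observe, get_image, arm gives the robot as it stands. The module is installed in compiled form; this text tells all that it offers.
- The arm moves only by the tool drive_tool, never from a script. Its argument "steps" is a list of rows, each a list of 5 numbers: the closure, from 0 (fully open) to 1 (shut), then the shift along the world's x, y, z in mm, then the turn about the world's z in rad. In form: [[hand, x, y, z, roll], ...]. A call has 1 to 20 rows; each row shifts and turns the commanded pose from where the row before left it; what a row does not reach is not made up. A row lasts 1/12 s, in which the tool goes at most 41.7 mm and 7.16 degrees, less where a joint would pass 70% of its speed; a pose out of reach is approached as far as the arm can. A call with a gripper value outside its range is refused whole. The fingers move at their own pace and stop on an object; "grip_force" is the grip in N (left out, the last holds). Time passes only in rows, so rows that do not move let the fingers close. It gives the time, the measured TCP pose, the force, the opening and the grip force at its end, in the units of the state.
- observe(): the state, without advancing time (a new reading comes with each control period).
- get_image(name): name is "side" or "top"; returns a dict with "image" (420x560x3 uint8, red, green, blue), "vfov" (degrees; the focal length in pixels is half the picture's height over the tangent of half this angle, whatever the lens; pixels are square), "cx", "cy" (the principal point, pixels), "k1" (the pictures are not rectified: a ray, as slopes to the right and down, at radius r is drawn at 1 + k1 r^2 times it, then the intrinsics apply), "xyz" and "attitude" of the camera in the world. Camera axes: x right, y down, z forward; pixel columns grow to the right and rows downward; lengths in m; the calibration is good to about 2 mm. A picture is of the moment at which its call begins. There is no depth.
- arm.sign_off(): hands the job in; it is judged then, once.
The state is a dict: "clock": time; "joints": joint angles; "dq": joint speeds; "joint_efforts": joint torques, N m; "position": TCP position; "ee_rot": TCP orientation; "force": force on the tool from outside, world axes, zero at the start; "ft_torque": the same for the moment, N m; "width": opening from 0.0 (shut) to 1.0 (fully open); "gripper_force": force on a finger pad.
Only numpy, scipy, OpenCV 4.12 (cv2) and the standard library are available. Lean on these libraries where they do the work, as an engineer would, in place of code of your own. Each camera call takes 0.05 s, during which the arm holds its last target. There are 200 camera calls.

## Working session

There is one attempt and no reset: what is moved stays moved. The work goes in short steps, Python scripts to look and compute and a tool call to move; the robot and the scene stay as the last step left them, time stands still between calls to the robot, and variables do not carry over. Pictures are saved under pics/ and viewed, at most 10 in all, crops included, and the job is handed in when it is done.

Besides the shell and the picture viewer there is one more tool, called after "Call:" in YAML: its name, and indented under it one key for each argument. drive_tool: Moves the arm, as the interface text tells. Its arguments: {"type":"object","properties":{"steps":{"type":"array"},"grip_force":{"type":"number"}},"required":["steps"]}

```bash
mkdir -p pics; python3 - <<'E'
from cell import observe,get_image,arm
import cv2
o=observe();print({k:o[k] for k in('clock','position','ee_rot','width','force')},arm.tcp_to_grasp)
for n in('top','side'):
    d=get_image(n);cv2.imwrite(f'pics/{n}0.png',d['image'][:,:,::-1]);print(n,{k:v for k,v in d.items() if k!='image'})
E
```

```text
{'clock': 0.0, 'position': array([ 0.17717805, -0.59881885,  0.22594121]), 'ee_rot': array([-3.10761210e+00, -4.50151573e-01,  5.97108517e-04]), 'width': 1.0015457659230342, 'force': array([ 0.1619961 ,  0.45786141, -0.00676699])} 0.0188
top {'vfov': 45.62922901640136, 'cx': 287.06043530971044, 'cy': 214.04723387029395, 'k1': -0.14413120610467456, 'xyz': array([0.57270575, 0.01161566, 1.20665071]), 'attitude': array([-2.20143754,  2.21962507, -0.04522312])}
side {'vfov': 49.16695245208884, 'cx': 272.84465126808533, 'cy': 209.17490346807904, 'k1': -0.03939129752861904, 'xyz': array([-0.00956876,  0.58814639,  0.79417082]), 'attitude': array([-1.0089315 ,  2.36043192, -1.11658528])}
```

View pics/top0.png

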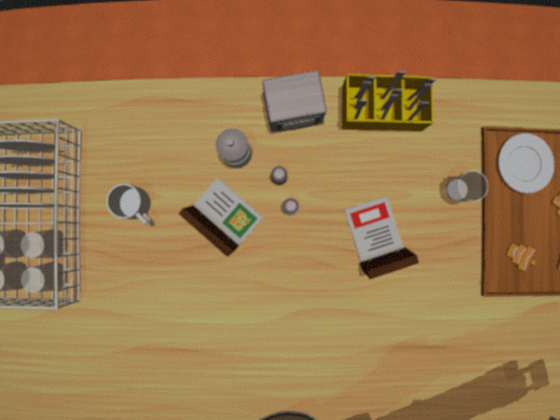

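View pics/side0.png

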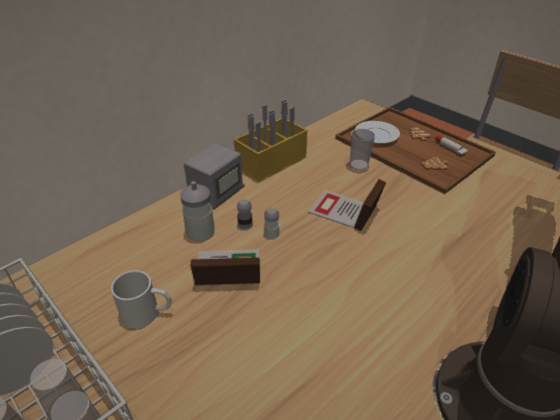

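Top view: the menu stand's foot is around (388,263) with its panel up-left of it. The cake stand's foot is around (210,231) with its panel to the upper right. In both, the panels lie away from the robot. I'll enlarge both for corner readings.

```bash
python3 - <<'E'
import cv2,numpy as np
a=cv2.imread('pics/top0.png')
f=lambda x,y:cv2.resize(a[y:y+100,x:x+100],(400,400),interpolation=cv2.INTER_CUBIC)
cv2.imwrite('pics/c0.png',cv2.convertScaleAbs(np.hstack([f(335,185),f(172,165)]),alpha=1.5,beta=10))
E
```

```text
(no output)
```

View pics/c0.png

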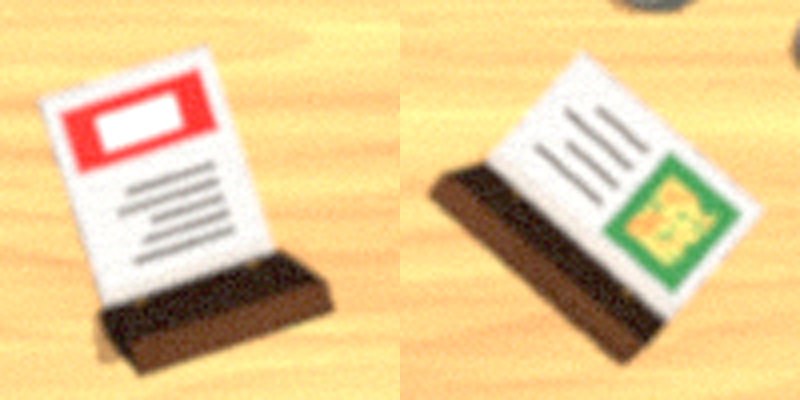

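```bash
cat >h.py <<'E'
import numpy as np,cv2
from scipy.spatial.transform import Rotation as R
from scipy.optimize import least_squares
def proj(P,d):
    Rm=R.from_rotvec(d['attitude']).as_matrix()
    c=(np.atleast_2d(P)-d['xyz'])@Rm
    s=c[:,:2]/c[:,2:]; r2=(s**2).sum(1,keepdims=True)
    f=210/np.tan(np.radians(d['vfov']/2))
    return s*(1+d['k1']*r2)*f+[d['cx'],d['cy']]
E
python3 - <<'E'
from h import *
from cell import get_image,observe
d=get_image('top'); S,C=np.sin(.1745),np.cos(.1745)
def fit(name,L,W,T,PW,PL,px,off):
    px=np.array(px)/4-.4+off
    # left = +y side as seen in picture; local (s,w,z)
    uf=(T*C-L*S,L*C+T*S); lf=(-L*S,L*C); rt=(T*C,T*S); far=(T*C+PL,.004)
    pts=[(a[0],k*w/2,a[1]) for a,w in((uf,W),(lf,W),(far,PW)) for k in(1,-1)]
    pts=np.array(pts)
    def world(q):
        c,s=np.cos(q[2]),np.sin(q[2])
        return np.c_[q[0]+c*pts[:,0]-s*pts[:,1],q[1]+s*pts[:,0]+c*pts[:,1],pts[:,2]]
    r=least_squares(lambda q:(proj(world(q),d)-px).ravel(),[.5,0,0])
    print(name,'heel',r.x.round(4),'u',np.cos(r.x[2]).round(3),np.sin(r.x[2]).round(3));print(r.fun.reshape(-1,2).round(1).tolist())
    q=r.x;u=np.array([np.cos(q[2]),np.sin(q[2])])
    for s in(.06,.03,.016,-.05):print(s,(q[:2]+s*u).round(4))
fit('menu',.09,.12,.022,.11,.15,[(128,345),(318,278),(140,375),(332,305),(38,98),(208,45)],[335,185])
fit('cake',.08,.15,.02,.148,.105,[(43,175),(240,345),(33,192),(225,363),(183,52),(365,210)],[172,165])
o=observe();print(R.from_rotvec(o['ee_rot']).as_matrix().round(3))
E
```

```text
menu heel [ 0.4868 -0.2362  0.3019] u 0.955 0.297
[[0.2, 1.7], [2.8, 1.8], [-0.2, 3.2], [1.7, 4.0], [-2.4, -5.5], [-2.2, -6.0]]
0.06 [ 0.5441 -0.2184]
0.03 [ 0.5155 -0.2273]
0.016 [ 0.5021 -0.2314]
-0.05 [ 0.4391 -0.2511]
cake heel [ 0.5679  0.1868 -0.7225] u 0.75 -0.661
[[-0.8, 0.3], [-0.3, 1.4], [-3.6, 2.7], [-2.1, 3.4], [3.2, -4.4], [3.8, -3.9]]
0.06 [0.6129 0.1471]
0.03 [0.5904 0.1669]
0.016 [0.5799 0.1762]
-0.05 [0.5304 0.2198]
[[ 0.959  0.284 -0.   ]
 [ 0.284 -0.959  0.001]
 [-0.    -0.001 -1.   ]]
```

Call:
drive_tool:
  steps:
    - [0.5,18,19,0,0]
    - [0.5,18,19,0,0]
    - [0.5,18,19,0,0]
    - [0.5,18,19,0,0]
    - [0.5,18,19,0,0]
    - [0.5,18,19,0,0]
    - [0.5,18,19,0,0]
    - [0.5,18,19,0,0]
    - [0.5,18,19,0,0]
    - [0.5,18,19,0,0]
    - [0.5,18,19,0,0]
    - [0.5,18,19,0,0]
    - [0.5,18,19,0,0]
    - [0.5,18,19,0,0]
    - [0.5,18,19,0,0]
    - [0.5,18,19,0,0]
    - [0.5,18,19,0,0]
    - [0.5,18,19,0,0]
    - [0.5,18,19,0,0]
    - [0.5,20,18,0,0.01]

```text
clock: 1.82
position: [0.5397, -0.2192, 0.2266]
ee_rot: [-3.107, -0.466, 0.001]
force: [1.1, -0.7, 0.6]
width: 0.499
gripper_force: 0.0
```

Call:
drive_tool:
  steps:
    - [0.5,0,0,-20,0]
    - [0.5,0,0,-20,0]
    - [0.5,0,0,-20,0]
    - [0.5,0,0,-20,0]
    - [0.5,0,0,-20,0]
    - [0.5,0,0,-20,0]
    - [0.5,0,0,-15,0]
    - [0.5,0,0,-14,0]
    - [0.5,0,0,0,0]
    - [0.5,0,0,0,0]

```text
clock: 2.65
position: [0.5388, -0.2201, 0.0772]
ee_rot: [-3.106, -0.466, 0.003]
force: [-0.8, 0.2, 0.6]
width: 0.503
gripper_force: 0.0
```

```bash
python3 - <<'E'
from cell import *
import cv2,numpy as np
a=get_image('top')['image'][:,:,::-1];b=get_image('side')['image'][:,:,::-1]
f=lambda im,x,y:cv2.resize(im[y:y+130,x:x+130],(400,400),interpolation=cv2.INTER_CUBIC)
cv2.imwrite('pics/c1.png',cv2.convertScaleAbs(np.hstack([f(a,320,175),f(b,285,130)]),alpha=1.5,beta=10))
print(observe()['position'],observe()['force'])
E
```

```text
[ 0.53991345 -0.22047412  0.07856838] [ 0.1916528  -0.34978251  0.75489671]
```

View pics/c1.png

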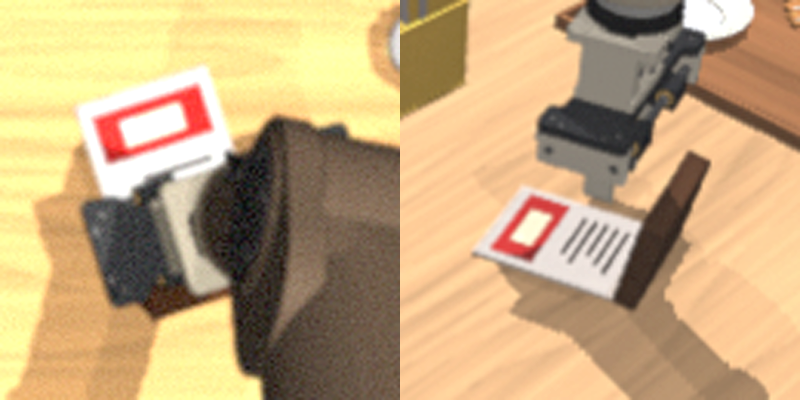

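The fingertips (crop ~(607,195)) are above the panel and just short of the foot, whose top is at ~(690,155). Now I'll push gently.

Call:
drive_tool:
  steps:
    - [0.5,-5,-1.5,0,0]
    - [0.5,-5,-1.5,0,0]
    - [0.5,-5,-1.5,0,0]
    - [0.5,-3,-1,0,0]
    - [0.5,-3,-1,0,0]
    - [0.5,-3,-1,0,0]
    - [0.5,-3,-1,0,0]
    - [0.5,-3,-1,0,0]
    - [0.5,-3,-1,0,0]
    - [0.5,-3,-1,0,0]
    - [0.5,-3,-1,0,0]
    - [0.5,-3,-1,0,0]
    - [0.5,-3,-1,0,0]
    - [0.5,-3,-1,0,0]
    - [0.5,-3,-1,0,0]
    - [0.5,-3,-1,0,0]
    - [0.5,-3,-1,0,0]
    - [0.5,-3,-1,0,0]
    - [0.5,0,0,0,0]

```text
clock: 4.33
position: [0.4785, -0.2402, 0.0777]
ee_rot: [3.107, 0.465, -0.001]
force: [0.0, -0.4, 0.4]
width: 0.499
gripper_force: 0.2
```

```bash
python3 - <<'E'
from cell import *
import cv2,numpy as np
b=get_image('side')['image'][:,:,::-1]
f=lambda im,x,y:cv2.resize(im[y:y+130,x:x+130],(400,400),interpolation=cv2.INTER_CUBIC)
cv2.imwrite('pics/c2.png',cv2.convertScaleAbs(f(b,285,130),alpha=1.5,beta=10))
print(observe()['position'],observe()['force'])
E
```

```text
[ 0.47897463 -0.24004043  0.07775158] [0.47421044 0.6422503  0.3369275 ]
```

View pics/c2.png

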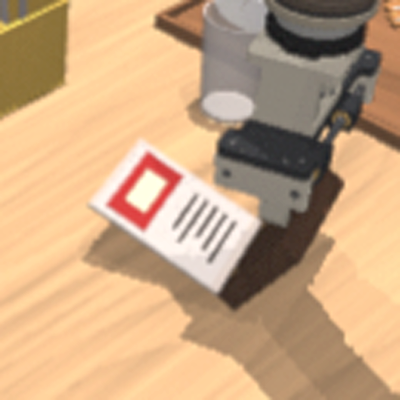

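The stand is tipping, and its heel corner is at crop (232,308) against (228,305) before, so it isn't sliding. I'll carry on, sinking a little as I go.

Call:
drive_tool:
  steps:
    - [0.5,-3,-1,0,0]
    - [0.5,-3,-1,-1,0]
    - [0.5,-3,-1,-1,0]
    - [0.5,-3,-1,-1,0]
    - [0.5,-3,-1,-1,0]
    - [0.5,-3,-1,-1,0]
    - [0.5,-3,-1,-1,0]
    - [0.5,-3,-1,-1,0]
    - [0.5,-3,-1,-1,0]
    - [0.5,-3,-1,-1,0]
    - [0.5,-3,-1,-1,0]
    - [0.5,-3,-1,-1,0]
    - [0.5,-3,-1,-1,0]
    - [0.5,0,0,0,0]
    - [0.5,0,0,0,0]
    - [0.5,0,0,0,0]

```text
clock: 5.72
position: [0.4406, -0.2528, 0.0658]
ee_rot: [3.107, 0.466, 0.0]
force: [0.1, 0.6, -0.2]
width: 0.498
gripper_force: 0.0
```

```bash
python3 - <<'E'
from cell import *
import cv2,numpy as np
b=get_image('side')['image'][:,:,::-1]
f=lambda im,x,y:cv2.resize(im[y:y+130,x:x+130],(400,400),interpolation=cv2.INTER_CUBIC)
cv2.imwrite('pics/c3.png',cv2.convertScaleAbs(f(b,285,130),alpha=1.5,beta=10))
print(observe()['position'],observe()['force'])
E
```

```text
[ 0.44065536 -0.25274297  0.0658207 ] [-0.84343723  0.33273185 -0.85591098]
```

View pics/c3.png

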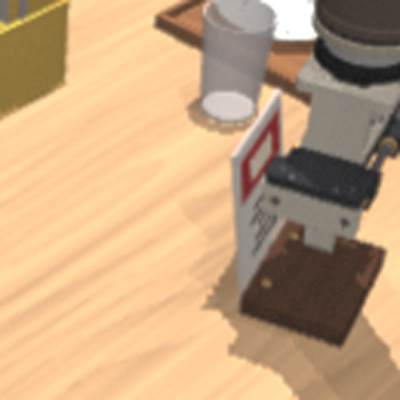

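The menu stand stands on its foot and the fingers are clear above it. Next: rise and go over to the cake stand.

Call:
drive_tool:
  steps:
    - [0.5,0,0,10,0]
    - [0.5,-1,0,20,0]
    - [0.5,-1,0,20,0]
    - [0.5,-1,0,20,0]
    - [0.5,0,0,20,0]
    - [0.5,0,0,20,0]
    - [0.5,0,0,20,0]
    - [0.5,0,0,20,0]
    - [0.5,0,0,20,0]
    - [0.5,0,0,20,0]

```text
clock: 6.6
position: [0.4373, -0.2525, 0.2577]
ee_rot: [3.106, 0.466, 0.001]
force: [0.9, -0.4, -0.2]
width: 0.498
gripper_force: 0.0
```

Call:
drive_tool:
  steps:
    - [0.5,8,20.5,0,-0.051]
    - [0.5,8,20.5,0,-0.051]
    - [0.5,8,20.5,0,-0.051]
    - [0.5,8,20.5,0,-0.051]
    - [0.5,8,20.5,0,-0.051]
    - [0.5,8,20.5,0,-0.051]
    - [0.5,8,20.5,0,-0.051]
    - [0.5,8,20.5,0,-0.051]
    - [0.5,8,20.5,0,-0.051]
    - [0.5,8,20.5,0,-0.051]
    - [0.5,8,20.5,0,-0.051]
    - [0.5,8,20.5,0,-0.051]
    - [0.5,8,20.5,0,-0.051]
    - [0.5,8,20.5,0,-0.051]
    - [0.5,8,20.5,0,-0.051]
    - [0.5,8,20.5,0,-0.051]
    - [0.5,8,20.5,0,-0.051]
    - [0.5,8,20.5,0,-0.051]
    - [0.5,8,20.5,0,-0.051]
    - [0.5,8,20.5,0,-0.051]

```text
clock: 8.27
position: [0.5975, 0.1583, 0.2566]
ee_rot: [-2.937, 1.113, -0.0]
force: [0.7, 0.4, 0.0]
width: 0.5
gripper_force: 0.0
```

Call:
drive_tool:
  steps:
    - [0.5,0,0,-20,0]
    - [0.5,0,0,-20,0]
    - [0.5,0,0,-20,0]
    - [0.5,0,0,-20,0]
    - [0.5,0,0,-20,0]
    - [0.5,0,0,-20,0]
    - [0.5,0,0,-20,0]
    - [0.5,0,0,-10,0]
    - [0.5,0,0,-6,0]
    - [0.5,0,0,0,0]

```text
clock: 9.1
position: [0.597, 0.1572, 0.0992]
ee_rot: [2.938, -1.109, -0.002]
force: [0.1, 0.2, 0.7]
width: 0.5
gripper_force: 0.0
```

```bash
python3 - <<'E'
from cell import *
import cv2,numpy as np
a=get_image('top')['image'][:,:,::-1];b=get_image('side')['image'][:,:,::-1]
f=lambda im,x,y:cv2.resize(im[y:y+150,x:x+150],(400,400),interpolation=cv2.INTER_CUBIC)
cv2.imwrite('pics/c4.png',cv2.convertScaleAbs(np.hstack([f(a,150,135),f(b,160,150)]),alpha=1.5,beta=10))
print(observe()['position'],observe()['force'])
E
```

```text
[0.59793911 0.15746456 0.10078315] [0.30242567 0.15701819 0.82534763]
```

View pics/c4.png

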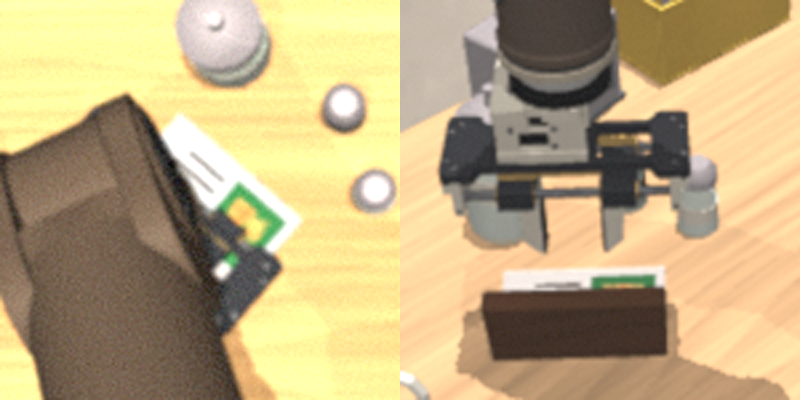

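The fingers are centred on the foot (crop x ~579 against 577), on the panel side of it, and clear of the shakers and sugar. The tool is at z 0.10, so down 30 mm and then push.

Call:
drive_tool:
  steps:
    - [0.5,0,0,-10,0]
    - [0.5,0,0,-10,0]
    - [0.5,0,0,-10,0]
    - [0.5,0,0,0,0]
    - [0.5,-2.3,2,0,0]
    - [0.5,-2.3,2,0,0]
    - [0.5,-2.3,2,0,0]
    - [0.5,-2.3,2,0,0]
    - [0.5,-2.3,2,0,0]
    - [0.5,-2.3,2,0,0]
    - [0.5,-2.3,2,0,0]
    - [0.5,-2.3,2,0,0]
    - [0.5,-2.3,2,0,0]
    - [0.5,-2.3,2,0,0]
    - [0.5,-2.3,2,0,0]
    - [0.5,-2.3,2,0,0]
    - [0.5,-2.3,2,0,0]
    - [0.5,-2.3,2,0,0]
    - [0.5,0,0,0,0]

```text
clock: 10.78
position: [0.5644, 0.1859, 0.0696]
ee_rot: [2.939, -1.109, -0.001]
force: [-0.1, 0.3, -0.3]
width: 0.498
gripper_force: 0.0
```

```bash
python3 - <<'E'
from cell import *
import cv2,numpy as np
b=get_image('side')['image'][:,:,::-1]
f=lambda im,x,y:cv2.resize(im[y:y+150,x:x+150],(400,400),interpolation=cv2.INTER_CUBIC)
cv2.imwrite('pics/c5.png',cv2.convertScaleAbs(f(b,160,150),alpha=1.5,beta=10))
print(observe()['position'],observe()['force'])
E
```

```text
[0.56480377 0.18558125 0.06972147] [-0.05091842 -0.34618733 -0.1107069 ]
```

View pics/c5.png

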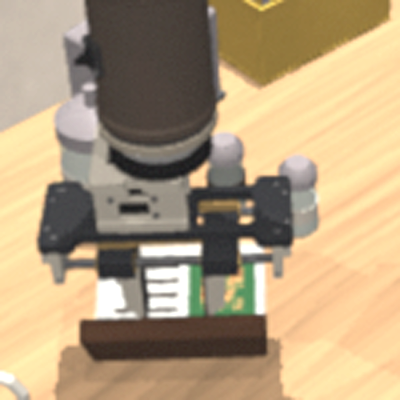

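The cake stand is tipping cleanly, with its heel line still at crop y≈355. I'll continue.

Call:
drive_tool:
  steps:
    - [0.5,-2.3,2,0,0]
    - [0.5,-2.3,2,0,0]
    - [0.5,-2.3,2,-1,0]
    - [0.5,-2.3,2,-1,0]
    - [0.5,-2.3,2,-1,0]
    - [0.5,-2.3,2,-1,0]
    - [0.5,-2.3,2,-1,0]
    - [0.5,-2.3,2,-1,0]
    - [0.5,-2.3,2,-1,0]
    - [0.5,-2.3,2,-1,0]
    - [0.5,-2.3,2,-1,0]
    - [0.5,-2.3,2,-1,0]
    - [0.5,0,0,0,0]
    - [0.5,0,0,0,0]
    - [0.5,0,0,0,0]

```text
clock: 12.08
position: [0.5377, 0.2091, 0.0598]
ee_rot: [2.939, -1.11, 0.0]
force: [0.1, 0.0, 0.2]
width: 0.499
gripper_force: 0.0
```

```bash
python3 - <<'E'
from cell import *
import cv2,numpy as np
b=get_image('side')['image'][:,:,::-1]
f=lambda im,x,y:cv2.resize(im[y:y+150,x:x+150],(400,400),interpolation=cv2.INTER_CUBIC)
cv2.imwrite('pics/c6.png',cv2.convertScaleAbs(f(b,160,150),alpha=1.5,beta=10))
print(observe()['position'],observe()['force'])
E
```

```text
[0.53777173 0.20903176 0.05981242] [-0.34838457 -0.09018853 -0.18469083]
```

View pics/c6.png

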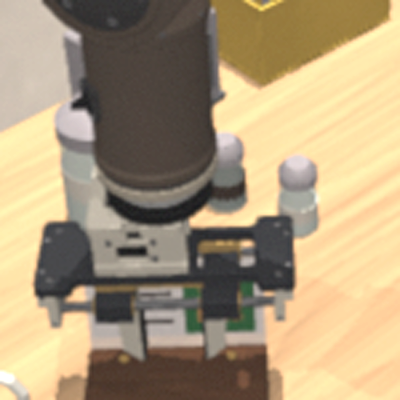

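It has dropped onto its foot. I'll ease away from the panel and then rise.

Call:
drive_tool:
  steps:
    - [0.5,-3,2.6,0,0]
    - [0.5,-3,2.6,2,0]
    - [0.5,0,0,15,0]
    - [0.5,0,0,20,0]
    - [0.5,0,0,20,0]
    - [0.5,0,0,20,0]
    - [0.5,0,0,20,0]
    - [0.5,0,0,20,0]
    - [0.5,0,0,20,0]
    - [0.5,0,0,20,0]
    - [0.5,0,0,20,0]
    - [0.5,-20,-20,10,0]
    - [0.5,-20,-20,0,0]
    - [0.5,-20,-20,0,0]
    - [0.5,-20,-20,0,0]
    - [0.5,-20,-20,0,0]
    - [0.5,-20,-20,0,0]
    - [0.5,0,0,0,0]
    - [0.5,0,0,0,0]

```text
clock: 13.72
position: [0.4107, 0.0938, 0.2472]
ee_rot: [-2.937, 1.111, -0.0]
force: [1.0, 0.7, -0.4]
width: 0.5
gripper_force: 0.0
```

```bash
python3 - <<'E'
from cell import *
import cv2,numpy as np
a=get_image('top')['image'][:,:,::-1];b=get_image('side')['image'][:,:,::-1]
cv2.imwrite('pics/c7.png',cv2.convertScaleAbs(np.hstack([cv2.resize(a[90:330,90:500],(400,234)),cv2.resize(b[90:330,90:500],(400,234))]),alpha=1.4))
print(observe()['position'],observe()['force'],observe()['clock'])
E
```

```text
[0.41203041 0.09520988 0.24712425] [ 0.21851545  0.32282505 -0.16270332] 13.8167
```

View pics/c7.png

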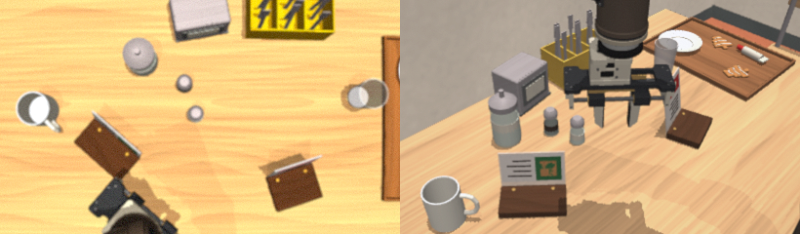

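Both stands are upright on their feet about where they lay, the other items haven't moved, and the robot is clear. Handing in.

```bash
python3 -c "
from cell import arm
print(arm.sign_off())"
```

```text
the job is handed in; nothing more can be done
None
```

I tipped both card stands up onto their feet about where they lay, left the other items untouched in the final pictures, and handed the job in at about 14 s; no verdict was returned.

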